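# Put the spare limb clamp away in the covered case

### The arm

A 6-joint arm with a two-finger parallel gripper is mounted at the origin on a cart in front of the work surface, level with it; the furniture and walls round the work are solid. World frame = base frame: x ahead of the robot, y to its left, z up, the work surface at z = 0. Lengths are in m, angles in rad, forces in N, time in s.
With the tool pointing down it reaches from about 0.35 to 0.775 m from the base axis. Payload 7.3 kg.
Tool frame: the origin (TCP) lies midway between the tips of the shut fingers; the grasp point (between the pads) lies 19 mm behind it (tcp_to_grasp is the distance from the TCP to the grasp point, in m); z points along the fingers, y is the line along which they close (so a half turn about z gives the same grasp; the last joint's range is limited). The gripper opens to 92 mm and grips with 3 to 60 N. Pads are 19 mm wide; open, the fingers measure 130 mm over their backs; the gripper's body (75 mm by 190 mm) begins 47 mm behind the grasp point.
Start: joints at [-1.247, 0.342, 1.524, -0, 1.275, -0.146], TCP at [0.238, -0.468, 0.227] pointing down, gripper open.
Joint ranges: [-2.53, 2.53], [-0.77, 2.02], [0.04, 2.7], [-1, 4.14], [0.28, 2.66], [-3.11, 3.11]. Speed limits (rad/s): [2.57, 2.57, 3.14, 3.14, 3.14, 3.14].

### API

Orientations are given as [roll, pitch, yaw] about the fixed x, y, z axes, in that order (R = Rz(yaw) Ry(pitch) Rx(roll)).
In Python, from cell import observe, read_camera, calibration, hand_in, tcp_to_grasp gives the robot as it stands.
- The arm moves only by the tool send_rows, never from a script. Its argument "targets" is a list of rows, each a list of 5 numbers: the opening, from 0 (shut) to 1 (fully open), then the shift along the world's x, y, z in m, then the turn about the world's z in rad. A call has 1 to 5 rows; each row shifts and turns the commanded pose from where the row before left it; what a row does not reach is not made up. A row lasts 1/10 s, in which the tool goes at most 50 mm and 8.59 degrees, less where a joint would pass 70% of its speed; a pose out of reach is approached as far as the arm can. A call is refused whole if a number of a shift passes 0.05 or a number of a turn 0.15, either way. A call with a gripper value outside its range is refused whole. The fingers move at their own pace and stop on an object; "grip_force" is the grip in N (left out, the last holds). Time passes only in rows, so rows that do not move let the fingers close. It gives the time, the measured TCP pose, the force, the opening and the grip force at its end, in the units of the state.
- observe(): the state, without advancing time (a new reading comes with each control period).
- read_camera(name): name is "scene" or "top"; returns (picture, depth): 384x512x3 uint8, red, green, blue; 384x512 float32, m along the optical axis (not along the pixel's ray), 0 where there is no reading.
- calibration(name): a dict with "intrinsics" (3x3 intrinsics, pixels), "world_to_cam" (4x4, takes a point from world to camera coordinates). Camera axes: x right, y up, looking along -z (the intrinsics and any distortion apply to the point x, -y, -z); pixel columns grow to the right and rows downward; lengths in m; the calibration is good to about 2 mm. A picture is of the moment at which its call begins. calibration takes no time and is no camera call.
- hand_in(): hands the job in; it is judged then, once.
The state is a dict: "time": time; "qpos": joint angles; "qvel": joint speeds; "joint_efforts": joint torques, N m; "tool_pos": TCP position; "tool_rot": TCP orientation; "contact_force": force on the tool from outside, world axes, zero at the start; "torque": the same for the moment, N m; "opening": finger opening in m; "grip_force": force on a finger pad.
Only numpy, scipy, OpenCV 4.12 (cv2) and the standard library are available. Lean on these libraries where they do the work, as an engineer would, in place of code of your own. Each camera call takes 0.05 s, during which the arm holds its last target. There are 200 camera calls.

### The job

Lift the cover off the electrode case and stand it right way up on the bare worktop beside the case. Lay the spare black limb clamp that lies by itself just right of the case (not the ones in the back corner) flat in the one empty cell of the case, leaving the other three clamps where they are, then lower the cover gently back on until it is fully down all round. Leave everything else on the worktop alone.

Things in the scene. Friction and masses are not known exactly. Their poses are not given: they have to be found in the camera images.
- case: low grey plastic case fixed on the worktop: floor plate 240 (x) x 129 (y) x 4 mm, on it a block 216 x 105 mm, top at 17 mm, with 2 x 2 open cells, each 102 (x) x 37 (y) mm, floor 4 mm above the worktop, centres at x = +-53, y = +-30 mm (23 mm ridge between them in y, 4 mm walls elsewhere). Three cells hold a clamp, one is empty. Origin: centre of its underside, z up
- cover: opaque aluminium lift-off cover, 232 (x) x 121 (y) x 49 mm, inside 226 x 115 mm, open below, 0.2 to 0.4 kg; on top a dark steel bar handle along x, 100 x 12 x 12 mm, its centre 79 mm above the origin, 24 mm gap under it. At the start it is on the case, skirt on the floor plate with 5 mm play all round the block. Origin: centre of the skirt's lower edge, 4 mm above the case's when on
- spare_clamp: black limb-electrode clamp alone on the front worktop, right of the case (others in the far right corner belong to the room): 28 (x) x 93 (y) x 37 mm, rigid, about 45 g; origin at the centre of its underside, y along its length, z up. Flat sides to grip across x at mid-length, 19 to 32 mm above the underside. In a cell it stands 24 mm above the walls; it may point either way along the cell
- stored_clamp_1: black limb-electrode clamp like the spare (28 x 93 x 37 mm), lying in one of the case's four cells under the cover, its length along the case's x; origin at the centre of its underside. Which cells are taken varies
- stored_clamp_2: black limb-electrode clamp like the spare (28 x 93 x 37 mm), lying in one of the case's four cells under the cover, its length along the case's x; origin at the centre of its underside. Which cells are taken varies
- stored_clamp_3: black limb-electrode clamp like the spare (28 x 93 x 37 mm), lying in one of the case's four cells under the cover, its length along the case's x; origin at the centre of its underside. Which cells are taken varies
- alcohol_bottle: small white bottle with a blue cap, 41 mm across, 92 mm high; a bystander, to be left where it is; origin at the centre of its underside
- gauze_pack: flat white gauze packet, 59 x 83 x 12 mm; a bystander, to be left where it is; origin at the centre of its underside
- thermometer: white digital thermometer, 18 x 122 x 13 mm; a bystander, to be left where it is; origin at the centre of its underside
- gel_tube: white paste tube with blue cap, 40 x 124 x 24 mm; a bystander, to be left where it is; origin at the centre of its underside
- tape_roll: roll of white tape, 50 mm across, 26 mm high; a bystander, to be left where it is; origin at the centre of its underside
- patient_yoke: grey lead connector block with coloured ends, 24 x 57 x 14 mm; a bystander, to be left where it is; origin at the centre of its underside
Not all that is in view belongs to the job. What is shaped like the spare_clamp but purple is not meant.

How it is judged:
By the outcome, as a careful person would: the job done as asked, in the order asked, and still so for the second after the job is handed in, with the robot touching nothing.
It also fails if it takes over 72 s, if anything falls off the work surface, if the arm or the gripper's body presses on something with over 40 N, if the wrist force passes 120 N, or if a joint passes its speed limit or range.

## Working session

There is one attempt and no reset: what is moved stays moved. The work goes in short steps, Python scripts to look and compute and a tool call to move; the robot and the scene stay as the last step left them, time stands still between calls to the robot, and variables do not carry over. Pictures are saved under pics/ and viewed, at most 10 in all, crops included, and the job is handed in when it is done.

Besides the shell and the picture viewer there is one more tool, called in YAML: its name, and indented under it one key for each argument. send_rows: Moves the arm, as the interface text tells. Its arguments: {"type":"object","properties":{"targets":{"type":"array","items":{"type":"array","items":{"type":"number"}}},"grip_force":{"type":"number"}},"required":["targets"]}

```bash
mkdir -p pics; cat > h.py <<'E'
import numpy as np,cv2
from cell import *
def pts(name,depth):
    c=calibration(name);K=np.array(c["intrinsics"]);T=np.linalg.inv(np.array(c["world_to_cam"]))
    v,u=np.indices(depth.shape)
    x=(u-K[0,2])/K[0,0]*depth;y=(v-K[1,2])/K[1,1]*depth
    P=np.stack([x,-y,-depth,np.ones_like(depth)],-1)@T.T
    return P[...,:3]
E
python3 - <<'E'
from h import *
ims=[]
for n in("scene","top"):
    p,d=read_camera(n);np.savez(f"{n}0.npz",p=p,d=d);cv2.imwrite(f"pics/{n}0.png",cv2.resize(p[...,::-1],(768,576)))
    c=calibration(n);print(n,c.keys(),np.round(c["intrinsics"],1).tolist(),np.round(np.linalg.inv(c["world_to_cam"]),3).tolist())
print(observe(),tcp_to_grasp)
E
```

```text
scene dict_keys(['intrinsics', 'world_to_cam']) [[362.8, 0.0, 251.5], [0.0, 362.8, 185.4], [0.0, 0.0, 1.0]] [[-0.832, 0.281, -0.479, -0.127], [-0.555, -0.381, 0.74, 0.955], [0.026, 0.881, 0.473, 0.66], [0.0, 0.0, 0.0, 1.0]]
top dict_keys(['intrinsics', 'world_to_cam']) [[383.4, 0.0, 255.5], [0.0, 383.4, 190.6], [0.0, 0.0, 1.0]] [[0.023, 0.995, -0.095, 0.364], [-1.0, 0.023, -0.004, -0.019], [-0.001, 0.095, 0.995, 1.297], [0.0, 0.0, 0.0, 1.0]]
{'time': 0.1, 'qpos': array([-1.24696860e+00,  3.42624344e-01,  1.52489458e+00, -3.71522388e-05,
        1.27540522e+00, -1.45989422e-01]), 'qvel': array([ 1.13490698e-03, -2.54731601e-03, -2.50701390e-03,  5.53043117e-05,
        4.02221270e-04,  5.63491148e-04]), 'joint_efforts': array([ 2.20872971e-03, -4.32002699e+01, -2.44691277e+01,  7.19126081e-02,
        5.26192656e-02, -5.13907594e-05]), 'tool_pos': array([ 0.23758039, -0.46776998,  0.22613875]), 'tool_rot': array([-3.14027016e+00, -1.58543448e-04,  4.69827884e-01]), 'contact_force': array([ 0.27821172,  0.17879338, -0.14037463]), 'torque': array([0.0291013 , 0.03910525, 0.01441753]), 'grip_force': 0.0, 'opening': 0.09183573812303839} 0.0188
```

View pics/scene0.png

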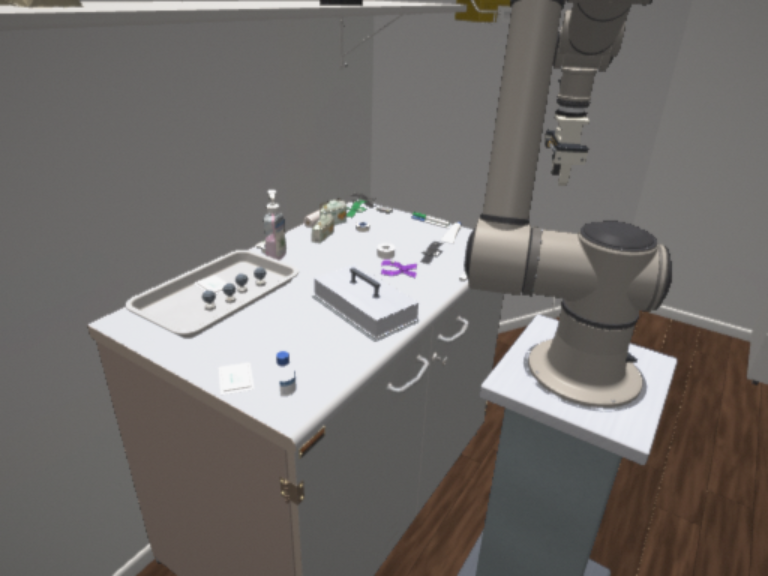

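View pics/top0.png

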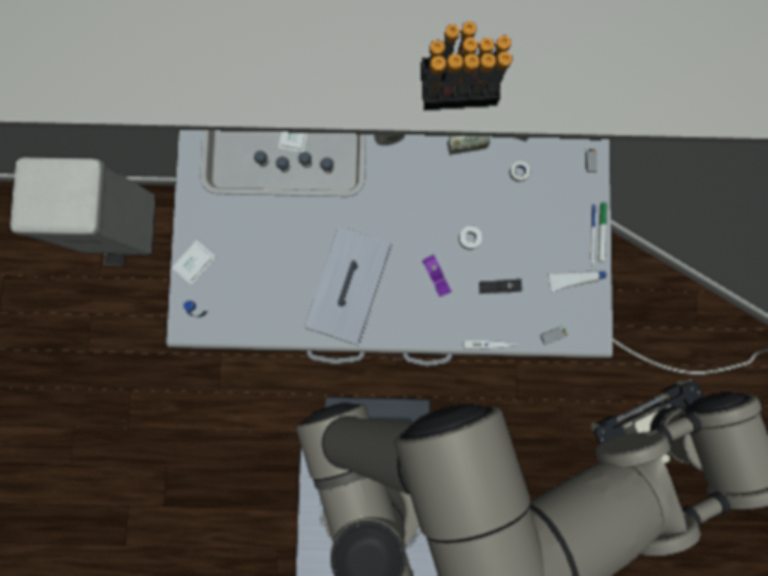

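The top view shows the cover at about (348,285), with the handle from (352,263) to (342,303). The black clamp alone is at (500,286), the purple one at (437,276), and a white tape roll at (470,237). Clamp candidates are black (500,286) and purple (437,276). Black fits: it lies alone right of the case, while purple is excluded. I'll measure both and confirm with a crop.

```bash
cat >> h.py <<'E'
def ray(n,uv):
    c=calibration(n);K=np.array(c["intrinsics"]);T=np.linalg.inv(np.array(c["world_to_cam"]))
    d=T[:3,:3]@np.array([(uv[0]-K[0,2])/K[0,0],-(uv[1]-K[1,2])/K[1,1],-1]);return T[:3,3],d/np.linalg.norm(d)
def plane(n,uv,z):
    o,d=ray(n,uv);return o+d*(z-o[2])/d[2]
def tri(a,b):
    (o1,d1),(o2,d2)=ray("top",a),ray("scene",b)
    s=np.linalg.lstsq(np.c_[d1,-d2],o2-o1,rcond=None)[0]
    p,q=o1+s[0]*d1,o2+s[1]*d2;return (p+q)/2,np.linalg.norm(p-q)
def blob(p,box,thr):
    x0,y0,x1,y1=box;m=np.zeros(p.shape[:2],np.uint8);m[y0:y1,x0:x1]=(p[y0:y1,x0:x1].max(2)<thr)
    n,l,s,c=cv2.connectedComponentsWithStats(m);k=1+s[1:,4].argmax();mm=l==k
    r=cv2.minAreaRect(np.argwhere(mm)[:,::-1].astype(np.float32));return mm,c[k],r
def ends(r):
    b=cv2.boxPoints(r);e=[(b[i]+b[(i+1)%4])/2 for i in range(4)]
    return (e[0],e[2]) if np.linalg.norm(e[0]-e[2])>np.linalg.norm(e[1]-e[3]) else (e[1],e[3])
E
python3 - <<'E'
from h import *
I={n:np.load(n+"0.npz") for n in("scene","top")}
B={"handle":{"top":(215,165,250,210,90),"scene":(225,172,260,205,90)},"clamp":{"top":(310,178,355,200,90),"scene":(275,155,300,178,100)}}
for k,v in B.items():
    C={}
    for n,b in v.items():
        m,c,r=blob(I[n]["p"],b[:4],b[4]);C[n]=(c,r);P=pts(n,I[n]["d"])[m]
        print(k,n,m.sum(),c.round(1),r,"depthmed",np.median(P,0).round(4),"z90",np.percentile(P[:,2],[50,90]).round(3))
    print(" tri",[x for x in tri(C["top"][0],C["scene"][0])])
    e=ends(C["top"][1])
    for z in((.083,) if k=="handle" else (0,.037)): q=[plane("top",t,z) for t in e];print(" z",z,np.round(q,4).tolist(),np.mean(q,0).round(4),"yaw",np.degrees(np.arctan2(*(q[0]-q[1])[[1,0]])),np.linalg.norm(q[0]-q[1]))
P=pts("top",I["top"]["d"])
# cover top plate z~0.053 points
m=(P[...,2]>.042)&(P[...,2]<.064);m[:, :190]=0;m[:,275:]=0;m[:145]=0;m[235:]=0
r=cv2.minAreaRect((P[m][:,:2]*1000).astype(np.float32));print("cover",m.sum(),r,np.median(P[m],0))
cv2.imwrite("cv.png",m.astype(np.uint8)*255)
m=(P[...,2]>.2)&(I["top"]["d"]>0);m[90:]=0;print("shelf",np.median(P[m],0),P[m].min(0))
# bystanders above table
m=(P[...,2]>.006)&(P[...,2]<.2);m[235:]=0;m[:,:112]=0;m[:,405:]=0;m[:90]=0
n,l,s,c=cv2.connectedComponentsWithStats(m.astype(np.uint8))
for i in range(1,n):
    if s[i,4]>15: q=P[l==i];print(c[i].round(),s[i,4],q.min(0).round(3),q.max(0).round(3))
t=np.abs(P[...,2])<.005; t[:90]=0;print("table",P[t].min(0),P[t].max(0),np.median(P[t],0))
a=cv2.resize(I["top"]["p"][150:245,190:410,::-1],(792,342),interpolation=2)
b=cv2.resize(I["scene"]["p"][140:230,195:330,::-1],(396,256),interpolation=2)
o=np.zeros((600,792,3),np.uint8);o[:342]=a;o[343:599,:396]=b;cv2.imwrite("pics/crop.png",o)
E
```

```text
handle top 79 [231.1 188.7] ((231.50003051757812, 189.00001525878906), (3.4785051345825195, 29.4091796875), 18.43494987487793) depthmed [0.4859 0.0628 0.0895] z90 [0.09  0.092]
handle scene 45 [244.  188.1] ((242.8076629638672, 188.0384521484375), (23.574758529663086, 6.933752536773682), 33.690067291259766) depthmed [0.4641 0.0752 0.0818] z90 [0.082 0.085]
 tri [array([0.48373891, 0.06240272, 0.06988255]), np.float64(0.004893491913028459)]
 z 0.083 [[0.5286, 0.0479, 0.083], [0.4387, 0.075, 0.083]] [0.4837 0.0615 0.083 ] yaw -16.737248854408886 0.09386713847131185
clamp top 197 [333.2 190.5] ((333.35882568359375, 190.6646728515625), (7.669650554656982, 27.150562286376953), 85.60128784179688) depthmed [ 0.4905 -0.2727  0.0292] z90 [0.029 0.034]
clamp scene 57 [286.8 168.1] ((286.7635498046875, 167.83106994628906), (4.766153335571289, 13.949716567993164), 35.53767776489258) depthmed [ 0.4888 -0.2615  0.0233] z90 [0.023 0.03 ]
 tri [array([ 0.49446844, -0.27554143,  0.01233999]), np.float64(0.0032805913054745404)]
 z 0 [[0.4985, -0.3252, 0.0], [0.4893, -0.2332, 0.0]] [ 0.4939 -0.2792  0.
[... 1024 characters left out ...]
.006] [ 0.685 -0.48   0.014]
[232. 190.] 2718 [ 0.357 -0.028  0.006] [0.613 0.156 0.094]
[313. 158.] 155 [ 0.577 -0.229  0.007] [ 0.625 -0.182  0.032]
[129. 174.] 375 [0.486 0.369 0.006] [0.582 0.46  0.019]
[291. 183.] 241 [ 0.467 -0.163  0.006] [ 0.56  -0.101  0.039]
[385. 185.] 275 [ 0.491 -0.517  0.006] [ 0.533 -0.395  0.031]
[334. 190.] 239 [ 0.477 -0.319  0.006] [ 0.507 -0.228  0.038]
[126. 204.] 70 [0.409 0.383 0.006] [0.441 0.419 0.098]
[369. 223.] 121 [ 0.366 -0.424  0.006] [ 0.404 -0.368  0.025]
[323. 229.] 140 [ 0.354 -0.307  0.006] [ 0.371 -0.196  0.018]
table [-0.14377484 -0.89353393 -0.00499744] [0.84373519 0.47128784 0.00499839] [ 5.83301099e-01 -5.81307972e-02  1.19770786e-04]
```

View pics/crop.png

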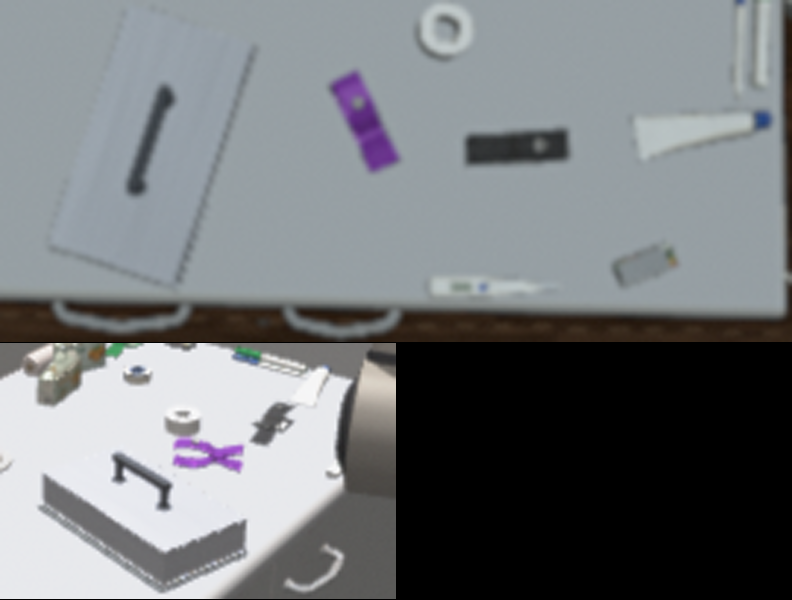

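The crop confirms it: the black clamp lies alone at full-size px (333,190), world (0.492,-0.274), and the purple one is a decoy. The cover's centre is about (0.486,0.063) with yaw −16.8°, and its top and handle heights (0.053/0.089) match the text. Next I'll move above the handle.

send_rows:
  targets:
    - [1,0.02,0.04,0,-0.07]
    - [1,0.02,0.04,0,-0.07]
    - [1,0.02,0.04,0,-0.07]
    - [1,0.02,0.04,0,-0.07]
    - [1,0.02,0.04,0,-0.07]

```text
time: 0.6
tool_pos: [0.338, -0.2664, 0.2265]
tool_rot: [-3.141, 0.0, 0.116]
contact_force: [0.2, -0.2, 0.5]
opening: 0.0916
grip_force: 0.0
```

send_rows:
  targets:
    - [1,0.02,0.04,0,-0.07]
    - [1,0.02,0.04,0,-0.07]
    - [1,0.02,0.04,0,-0.07]
    - [1,0.02,0.04,0,-0.07]
    - [1,0.02,0.04,0,-0.07]

```text
time: 1.1
tool_pos: [0.438, -0.0663, 0.2266]
tool_rot: [3.141, 0.0, -0.233]
contact_force: [0.6, 0.1, 0.6]
opening: 0.092
grip_force: 0.0
```

send_rows:
  targets:
    - [1,0.016,0.043,0,-0.021]
    - [1,0.016,0.043,0,-0.021]
    - [1,0.016,0.043,0,-0.021]
    - [1,0,0,0,0]
    - [1,0,0,0,0]

```text
time: 1.6
tool_pos: [0.4854, 0.0617, 0.2262]
tool_rot: [3.141, 0.001, -0.29]
contact_force: [0.3, -0.2, -0.0]
opening: 0.0918
grip_force: 0.0
```

send_rows:
  targets:
    - [1,0,0.001,-0.045,0]
    - [1,0,0,-0.045,0]
    - [1,0,0,-0.035,0]
    - [1,0,0,-0.025,0]
    - [1,0,0,-0.012,0]

```text
time: 2.1
tool_pos: [0.4838, 0.0603, 0.0624]
tool_rot: [3.14, 0.004, -0.295]
contact_force: [-0.1, -0.5, 0.9]
opening: 0.0918
grip_force: 0.0
```

send_rows:
  targets:
    - [0.3,0,0,0,0]
    - [0.3,0,0,0,0]
    - [0.3,0,0,0,0]
    - [0,0,0,0,0]
    - [0,0,0,0,0]
  grip_force: 30

```text
time: 2.6
tool_pos: [0.4861, 0.0618, 0.0655]
tool_rot: [-3.141, -0.001, -0.293]
contact_force: [-0.2, 0.3, -0.1]
opening: 0.0563
grip_force: 0.0
```

send_rows:
  targets:
    - [0,0,0,0,0]
    - [0,0,0,0,0]
    - [0,0,0,0,0]
    - [0,0,0,0,0]

```text
time: 3.0
tool_pos: [0.4857, 0.0619, 0.0647]
tool_rot: [3.141, 0.0, -0.293]
contact_force: [-0.1, -0.1, 0.4]
opening: 0.0242
grip_force: 0.0
```

send_rows:
  targets:
    - [0,0,0,0,0]
    - [0,0,0,0,0]
    - [0,0,0,0,0]
    - [0,0,0,0,0]

```text
time: 3.4
tool_pos: [0.4858, 0.062, 0.0647]
tool_rot: [-3.142, -0.0, -0.293]
contact_force: [0.4, 1.2, -1.0]
opening: 0.012
grip_force: 30.0
```

```bash
python3 -c "
from h import *
o=observe();print({k:o[k] for k in('tool_pos','tool_rot','opening','grip_force','contact_force','torque')})"
```

```text
{'tool_pos': array([0.48575196, 0.06195345, 0.0647221 ]), 'tool_rot': array([-3.14155305e+00, -4.09698254e-05, -2.93196316e-01]), 'opening': 0.0119687279725504, 'grip_force': 30.000012516975403, 'contact_force': array([ 0.43359907,  1.19588995, -1.03537061]), 'torque': array([0.24765525, 0.02787974, 0.0007587 ])}
```

send_rows:
  targets:
    - [0,0,0,0.008,0]
    - [0,0,0,0.012,0]
    - [0,0,0,0.02,0]
    - [0,0,0,0.025,0]
    - [0,0,0,0.015,0]
  grip_force: 40

```text
time: 3.9
tool_pos: [0.486, 0.0618, 0.1466]
tool_rot: [-3.141, -0.001, -0.293]
contact_force: [0.4, 0.4, -3.8]
opening: 0.0115
grip_force: 40.0
```

send_rows:
  targets:
    - [0,0.004,0.013,0,0]
    - [0,0.01,0.033,0,0]
    - [0,0.012,0.039,0,0]
    - [0,0.012,0.039,0,0]
    - [0,0.008,0.029,0,0]

```text
time: 4.4
tool_pos: [0.5315, 0.2178, 0.1436]
tool_rot: [3.141, 0.001, -0.292]
contact_force: [0.5, -0.6, -3.1]
opening: 0.0114
grip_force: 40.0
```

send_rows:
  targets:
    - [0,0,0,-0.02,0]
    - [0,0,0,-0.02,0]
    - [0,0,0,-0.015,0]
    - [0,0,0,-0.01,0]
    - [0,0,0,0,0]

```text
time: 4.9
tool_pos: [0.5303, 0.215, 0.0776]
tool_rot: [3.139, 0.004, -0.293]
contact_force: [-0.2, 0.4, -2.1]
opening: 0.0118
grip_force: 40.0
```

send_rows:
  targets:
    - [0,0,0,-0.008,0]
    - [0,0,0,-0.005,0]
    - [0,0,0,-0.003,0]
    - [0,0,0,0,0]

```text
time: 5.3
tool_pos: [0.5315, 0.2148, 0.0635]
tool_rot: [3.141, 0.0, -0.293]
contact_force: [-0.3, 0.4, -2.2]
opening: 0.0116
grip_force: 40.0
```

send_rows:
  targets:
    - [0,0,0,-0.001,0]
    - [0,0,0,-0.001,0]
    - [0,0,0,0,0]
    - [0,0,0,0,0]

```text
time: 5.7
tool_pos: [0.5317, 0.2149, 0.0618]
tool_rot: [-3.142, -0.0, -0.293]
contact_force: [0.0, 0.0, -2.6]
opening: 0.0116
grip_force: 40.0
```

send_rows:
  targets:
    - [0,0,0,-0.001,0]
    - [0,0,0,0,0]
    - [0,0,0,0,0]

```text
time: 6.0
tool_pos: [0.5317, 0.2149, 0.0607]
tool_rot: [3.142, -0.0, -0.293]
contact_force: [-0.2, 0.0, -3.1]
opening: 0.0115
grip_force: 40.0
```

send_rows:
  targets:
    - [0,0,0,-0.0005,0]
    - [0,0,0,0,0]
    - [0,0,0,0,0]

```text
time: 6.3
tool_pos: [0.5317, 0.2149, 0.0607]
tool_rot: [-3.142, -0.0, -0.293]
contact_force: [-2.2, -1.0, 4.6]
opening: 0.0114
grip_force: 40.0
```

send_rows:
  targets:
    - [1,0,0,0,0]
    - [1,0,0,0,0]
    - [1,0,0,0,0]
    - [1,0,0,0,0]
    - [1,0,0,0,0]

```text
time: 6.8
tool_pos: [0.5317, 0.2149, 0.0601]
tool_rot: [3.141, 0.0, -0.293]
contact_force: [-0.8, 0.4, -0.0]
opening: 0.0471
grip_force: 0.0
```

send_rows:
  targets:
    - [1,0,0,0.02,0]
    - [1,0,0,0.045,0]
    - [1,0,0,0.045,0]
    - [1,0,0,0.03,0]
    - [1,0,0,0,0]

```text
time: 7.3
tool_pos: [0.5341, 0.2155, 0.2053]
tool_rot: [-3.137, -0.008, -0.293]
contact_force: [0.6, 0.5, -0.2]
opening: 0.0875
grip_force: 0.0
```

```bash
python3 - <<'E'
from h import *
for n in("scene","top"):
    p,d=read_camera(n);np.savez(f"{n}1.npz",p=p,d=d)
P=pts("top",d)
# clamp: points > 6mm
m=(P[...,2]>.006)&(P[...,2]<.06);m[:,:305]=0;m[:,362:]=0;m[:175]=0;m[205:]=0
n,l,s,c=cv2.connectedComponentsWithStats(m.astype(np.uint8));k=1+s[1:,4].argmax();Q=P[l==k]
print("clamp",len(Q),cv2.minAreaRect((Q[:,:2]*1000).astype(np.float32)))
a=np.radians(95.7);u=np.array([np.cos(a),np.sin(a)]);t=Q[:,:2]@u
for lo in np.arange(t.min(),t.max(),.01):
    k=(t>=lo)&(t<lo+.01);print(round(lo,3),Q[k][:,2].min().round(3),Q[k][:,2].max().round(3),k.sum())
# case
m=(P[...,2]>.0)&(P[...,2]<.06);y=np.radians(-16.8);R=np.array([[np.cos(y),np.sin(y)],[-np.sin(y),np.cos(y)]])
L=(P[...,:2]-[.486,.063])@R.T
for sx in(-1,1):
  for sy in(-1,1):
    k=(abs(L[...,0]-sx*.053)<.04)&(abs(L[...,1]-sy*.03)<.014);print(sx,sy,"z",np.percentile(P[k][:,2],[10,50,90]).round(3))
k=(abs(L[...,0])<.13)&(abs(L[...,1])<.075)&(P[...,2]>.011)&(P[...,2]<.021);print("block",cv2.minAreaRect((P[k][:,:2]*1000).astype(np.float32)))
a=cv2.resize(p[130:250,150:370,::-1],(770,420),interpolation=2);cv2.imwrite("pics/top1.png",a)
E
```

```text
clamp 243 ((492.61077880859375, -273.5626220703125), (27.96164894104004, 91.02942657470703), 3.7133164405822754)
-0.367 0.008 0.035 26
-0.357 0.006 0.037 26
-0.347 0.007 0.039 26
-0.337 0.027 0.037 30
-0.327 0.023 0.034 26
-0.317 0.015 0.029 28
-0.307 0.008 0.031 24
-0.297 0.006 0.03 25
-0.287 0.006 0.034 25
-0.277 0.029 0.033 7
-1 -1 z [0.015 0.032 0.039]
-1 1 z [0.001 0.006 0.602]
1 -1 z [0.005 0.032 0.039]
1 1 z [0.01  0.032 0.039]
block ((485.2835693359375, 62.97468185424805), (112.90528106689453, 219.07235717773438), 72.10497283935547)
```

View pics/top1.png

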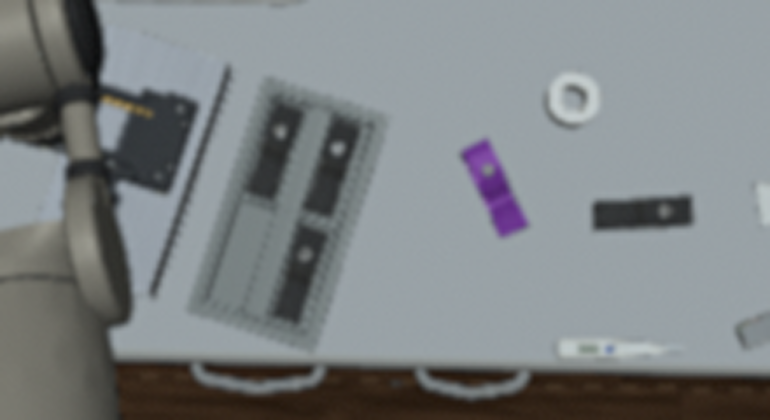

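The empty cell is the front-left one, around crop (235,255), so case-local (−x,+y). The other three hold clamps. I'll refine the case pose from the same picture.

```bash
python3 - <<'E'
from h import *
D=np.load("top1.npz");p,d=D["p"],D["d"];P=pts("top",d)
y=np.radians(-16.8);R=np.array([[np.cos(y),np.sin(y)],[-np.sin(y),np.cos(y)]])
def rep(t,q):
    h=cv2.convexHull((q*1000).astype(np.float32));M=cv2.moments(h)
    a=.5*np.degrees(np.arctan2(2*M["mu11"],M["mu20"]-M["mu02"]))
    print(t,"hullc",round(M["m10"]/M["m00"],1),round(M["m01"]/M["m00"],1),"yaw",round(a,2),cv2.minAreaRect(h))
L=(P[...,:2]-[.486,.063])@R.T
near=(abs(L[...,0])<.135)&(abs(L[...,1])<.072)
for lo,hi in((.002,.06),(.010,.06),(.012,.06)):
    m=(near&(P[...,2]>lo)&(P[...,2]<hi)).astype(np.uint8)
    m=cv2.morphologyEx(m,cv2.MORPH_OPEN,np.ones((3,3)));rep(lo,P[m>0][:,:2])
# colour outline of plate
g=p.astype(int).sum(2)/3
print("table grey",np.median(g[120:150,250:290]),"plate",[int(g[v,u]) for v,u in((170,215),(195,240))])
m=((g<np.median(g[120:150,250:290])-14)&cv2.dilate(near.astype(np.uint8),np.ones((3,3))).astype(bool)).astype(np.uint8)
n,l,s,c=cv2.connectedComponentsWithStats(m);k=1+s[1:,4].argmax()
vv,uu=np.where(l==k);q=np.array([plane("top",(a,b),.003)[:2] for a,b in zip(uu,vv)]);rep("col",q)
# clamps: dark blobs
m=((g<75)&near).astype(np.uint8);n,l,s,c=cv2.connectedComponentsWithStats(m)
for i in range(1,n):
    if s[i,4]>60:
        q=P[l==i];rep("cl z%.3f"%np.median(q[:,2]),q[:,:2])
# empty cell floor depth pts
k=(abs(L[...,0]+.053)<.06)&(abs(L[...,1]-.03)<.028)&(P[...,2]<.010)&(P[...,2]>.0);rep("cell",P[k][:,:2])
E
```

```text
0.002 hullc 485.7 65.8 yaw -16.67 ((485.9422607421875, 65.17617797851562), (127.933837890625, 237.71902465820312), 73.49671936035156)
0.01 hullc 492.7 59.0 yaw -10.29 ((487.2583923339844, 65.77700805664062), (89.13697814941406, 215.6436309814453), 73.95695495605469)
0.012 hullc 492.2 58.9 yaw -10.34 ((486.94189453125, 64.6763916015625), (86.8465576171875, 215.6436309814453), 73.95695495605469)
table grey 160.33333333333334 plate [160, 84]
col hullc 478.2 63.3 yaw -12.59 ((476.65313720703125, 61.37112808227539), (142.7235107421875, 260.3370361328125), 73.50828552246094)
cl z0.311 hullc 504.4 128.6 yaw -16.66 ((504.7969970703125, 128.496826171875), (7.362234592437744, 68.5927734375), 73.39381408691406)
cl z0.033 hullc 542.9 78.7 yaw -16.64 ((543.6602783203125, 78.44816589355469), (27.820201873779297, 90.1440200805664), 73.18045806884766)
cl z0.033 hullc 528.1 23.4 yaw -16.44 ((529.012451171875, 22.789241790771484), (26.527973175048828, 91.2120361328125), 73.20950317382812)
cl z0.573 hullc 416.5 129.9 yaw 12.22 ((413.84857177734375, 128.2971954345703), (101.95789337158203, 17.712352752685547), 14.078557014465332)
cl z0.033 hullc 427.6 51.4 yaw -15.29 ((426.659423828125, 50.66244125366211), (27.550533294677734, 88.74564361572266), 75.62220764160156)
cell hullc 442.2 111.4 yaw -13.07 ((444.0826110839844, 107.93391418457031), (53.78125762939453, 119.69129180908203), 73.4594955444336)
```

The case is at (0.4858,0.0652) with yaw −16.7°; its plate and stored clamps agree on this. That puts the empty cell's centre at (0.4436,0.109). The clamp is at (0.4926,−0.2736). I'll grip high, with the TCP about 16.5 mm up, so the fingers clear the cell walls.

send_rows:
  targets:
    - [1,-0.004,-0.049,0,-0.119]
    - [1,-0.004,-0.049,0,-0.119]
    - [1,-0.004,-0.049,0,-0.119]
    - [1,-0.004,-0.049,0,-0.119]
    - [1,-0.004,-0.049,0,-0.119]

```text
time: 7.9
tool_pos: [0.5103, -0.0317, 0.1984]
tool_rot: [3.139, 0.003, -0.893]
contact_force: [0.7, 0.0, 0.9]
opening: 0.0917
grip_force: 0.0
```

send_rows:
  targets:
    - [1,-0.004,-0.049,0,-0.119]
    - [1,-0.004,-0.049,0,-0.119]
    - [1,-0.004,-0.049,0,-0.119]
    - [1,-0.004,-0.049,0,-0.119]
    - [1,-0.004,-0.049,0,-0.119]

```text
time: 8.4
tool_pos: [0.4904, -0.2766, 0.1982]
tool_rot: [3.139, 0.003, -1.488]
contact_force: [1.6, -0.6, 0.1]
opening: 0.0919
grip_force: 0.0
```

send_rows:
  targets:
    - [1,0.001,0.001,-0.045,0]
    - [1,0,0,-0.045,0]
    - [1,0,0,-0.03,0]
    - [1,0,0,0,0]
    - [1,0,0,0,0]

```text
time: 8.9
tool_pos: [0.4923, -0.2738, 0.0796]
tool_rot: [3.14, 0.002, -1.483]
contact_force: [-0.2, -1.4, 0.2]
opening: 0.0917
grip_force: 0.0
```

send_rows:
  targets:
    - [1,0,0,-0.03,0]
    - [1,0,0,-0.02,0]
    - [1,0,0,-0.01,0]
    - [0.5,0,0,-0.003,0]
    - [0.5,0,0,0,0]

```text
time: 9.4
tool_pos: [0.4933, -0.2745, 0.0183]
tool_rot: [-3.14, -0.001, -1.483]
contact_force: [0.5, -0.1, 0.3]
opening: 0.0806
grip_force: 0.0
```

send_rows:
  targets:
    - [0.5,0,0,0,0]
    - [0.5,0,0,0,0]
    - [0.5,0,0,0,0]
    - [0,0,0,0,0]
    - [0,0,0,0,0]
  grip_force: 12

```text
time: 9.9
tool_pos: [0.4928, -0.2742, 0.0174]
tool_rot: [-3.141, -0.0, -1.483]
contact_force: [0.1, 0.0, -0.6]
opening: 0.0406
grip_force: 0.0
```

send_rows:
  targets:
    - [0,0,0,0,0]
    - [0,0,0,0,0]
    - [0,0,0,0,0]
    - [0,0,0,0,0]

```text
time: 10.3
tool_pos: [0.4927, -0.2741, 0.0172]
tool_rot: [3.141, 0.0, -1.483]
contact_force: [-0.1, 0.6, 0.7]
opening: 0.0272
grip_force: 12.0
```

send_rows:
  targets:
    - [0,0,0,0.01,0]
    - [0,0,0,0.02,0]
    - [0,0,0,0.03,0]
    - [0,0,0,0.03,0]
    - [0,0,0,0.02,0]
  grip_force: 20

```text
time: 10.8
tool_pos: [0.4933, -0.2745, 0.1301]
tool_rot: [-3.139, -0.002, -1.483]
contact_force: [-0.7, -0.8, 0.1]
opening: 0.0272
grip_force: 20.0
```

send_rows:
  targets:
    - [0,-0.005,0.038,0,0.119]
    - [0,-0.005,0.038,0,0.119]
    - [0,-0.005,0.038,0,0.119]
    - [0,-0.005,0.038,0,0.119]
    - [0,-0.005,0.038,0,0.119]

```text
time: 11.3
tool_pos: [0.4674, -0.0828, 0.128]
tool_rot: [-3.141, -0.001, -0.884]
contact_force: [1.2, 0.8, -1.1]
opening: 0.027
grip_force: 20.0
```

send_rows:
  targets:
    - [0,-0.005,0.038,0,0.119]
    - [0,-0.005,0.038,0,0.119]
    - [0,-0.005,0.038,0,0.119]
    - [0,-0.005,0.038,0,0.119]
    - [0,-0.004,0.038,0,0.119]

```text
time: 11.8
tool_pos: [0.4433, 0.1074, 0.128]
tool_rot: [-3.141, -0.001, -0.288]
contact_force: [-0.4, -0.2, -1.2]
opening: 0.0267
grip_force: 20.0
```

send_rows:
  targets:
    - [0,0,0.003,-0.02,0]
    - [0,0,0,-0.02,0]
    - [0,0,0,0,0]
    - [0,0,0,0,0]

```text
time: 12.2
tool_pos: [0.4438, 0.1088, 0.0878]
tool_rot: [3.141, 0.0, -0.293]
contact_force: [0.5, -0.4, -0.2]
opening: 0.0272
grip_force: 20.0
```

```bash
python3 - <<'E'
from h import *
o=observe();print(o["tool_pos"],o["tool_rot"],o["opening"])
I=[]
for n in("scene","top"):
    p,d=read_camera(n);np.savez(f"{n}2.npz",p=p,d=d);I.append(p[...,::-1])
o=np.zeros((600,800,3),np.uint8)
o[:300,:400]=cv2.resize(I[0][150:240,190:310],(400,300),interpolation=2)
o[:300,400:]=cv2.resize(I[1][135:240,190:330],(400,300),interpolation=2)
cv2.imwrite("pics/c2.png",o[:300])
E
```

```text
[0.44383325 0.10882225 0.08783439] [ 3.14148381e+00  3.00226246e-05 -2.93316806e-01] 0.02723505654418814
```

View pics/c2.png

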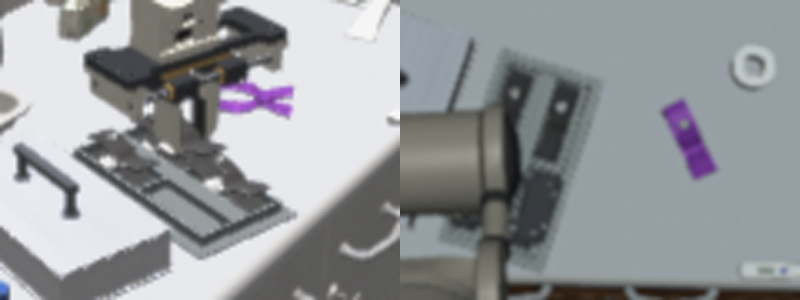

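The scene crop shows the empty front-left cell clear, around crop (185,215), with the clamp level in the fingers above it. I'll check both positions numerically in this view.

```bash
python3 - <<'E'
from h import *
D=np.load("scene2.npz");p,d=D["p"],D["d"];P=pts("scene",d)
y=np.radians(-16.7);R=np.array([[np.cos(y),np.sin(y)],[-np.sin(y),np.cos(y)]])
L=((P[...,:2]-[.4858,.0652])@R.T)*1000;Z=P[...,2]*1000
ok=d>0
def prof(t,m,ax):
    v=L[m][:,ax];print(t,"xy"[ax],np.percentile(v,[0,2,10,50,90,98,100]).round(1),m.sum())
m=ok&(abs(L[...,0])<140)&(abs(L[...,1])<80)&(Z>-5)&(Z<25)
print("tbl bias",np.median(Z[ok&(abs(L[...,0])<100)&(L[...,1]<-90)&(L[...,1]>-120)]).round(1))
f=m&(abs(Z-4)<4);
# rows across y at x -60..-40 : z profile vs y
for ax,oth,lo,hi in((1,0,-75,-35),(0,1,22,36)):
    s=ok&(L[...,oth]>lo)&(L[...,oth]<hi)&(Z<26)&(Z>-8)
    a=L[s][:,ax];z=Z[s];o=np.argsort(a);a,z=a[o],z[o];k=(a>-135)&(a<100)
    print("prof",ax,[(int(a_),int(z_)) for a_,z_ in zip(a[k],z[k])][::max(1,k.sum()//90)])
g=p.max(2)
c=ok&(Z>62)&(Z<115)&(abs(L[...,0]+53)<70)&(abs(L[...,1]-30)<30)&(g<90)
for ax in(0,1):prof("held",c,ax)
print("held z",np.percentile(Z[c],[2,50,98]).round(1))
E
```

```text
tbl bias -2.0
prof 1 [(-133, -1), (-132, -1), (-129, 0), (-127, -1), (-126, -2), (-124, -2), (-121, -2), (-120, -2), (-118, 0), (-117, -1), (-114, -1), (-112, -2), (-111, 0), (-109, 0), (-107, -2), (-106, 0), (-104, 0), (-103, -2), (-100, -2), (-98, -3), (-97, -2), (-94, 0), (-92, -1), (-89, -1), (-87, 0), (-87, 0), (-85, -2), (-84, -1), (-81, 0), (-79, -2), (-76, -1), (-69, 1), (-41, 25), (-36, 24), (-33, 25), (-31, 11), (-29, 7), (-27, 24), (-26, 14), (-26, 9), (-24, 3), (-23, 15), (-20, 15), (-18, 24), (-17, 22), (-16, 20), (-10, 15), (-9, 16), (-6, 15), (-4, 15), (-3, 16), (-2, 15), (-1, 18), (1, 15), (1, 14), (3, 13), (5, 16), (8, 16), (8, 16), (9, 9), (10, 14), (10, 5), (10, 8), (10, 4), (11, 7), (11, 6), (11, 2), (11, 1), (12, 6), (12, 15), (14, 4), (16, 2), (17, 3), (18, 2), (20, 2), (21, 3), (24, 5), (24, 3), (26, 2), (26, 2), (28, 3), (30, 3), (31, 2), (33, 2), (34, 2), (49, 14), (50, 11), (51, 14), (51, 12), (51, 4), (52, 5), (52, 12), (52, 15), (52, 6), (53, 15), (54, 12), (55, 3), (60, 2)]
prof 0 [(-134, -2), (-133, 0), (-131, -3), (-131, 0), (-130, 0), (-128, 0), (-127,
[... 850 characters left out ...]
16, 1), (-12, 1), (-11, 2), (-11, 3), (-8, 3), (-8, 3), (-6, 3), (-5, 3), (-3, 9), (-3, 2), (-3, 5), (-1, 8), (0, 10), (0, 14), (0, 16), (0, 12), (0, 4), (0, 15), (1, 5), (1, 7), (2, 0), (2, 1), (14, 10), (14, 8), (16, 6), (17, 7), (18, 8), (19, 9), (20, 10), (23, 10), (24, 7), (25, 13), (25, 7), (26, 10), (28, 8), (28, 12), (30, 12), (32, 15), (35, 23), (37, 13), (39, 25), (39, 25), (40, 22), (43, 24), (49, 19), (60, 6), (64, 7), (66, 12), (66, 7), (69, 6), (74, 7), (76, 8), (76, 7), (79, 8), (83, 6), (87, 5), (88, 6), (90, 7), (91, 5), (93, 8), (93, 6), (96, 9)]
held x [-98.5 -96.8 -89.8 -62.4 -50.3 -19.2  -7.9] 112
held y [12.5 13.6 15.5 28.9 43.8 44.9 45.4] 112
held z [ 71.5  92.1 112.2]
```

Cell and clamp agree within about 1 mm (held clamp centre at local −53, 29). Next I'll lower it.

send_rows:
  targets:
    - [0,0,0,-0.02,0]
    - [0,0,0,-0.02,0]
    - [0,0,0,-0.012,0]
    - [0,0,0,-0.006,0]
    - [0,0,0,0,0]

```text
time: 12.8
tool_pos: [0.4439, 0.1086, 0.0293]
tool_rot: [3.141, 0.0, -0.294]
contact_force: [-0.2, 0.4, -0.3]
opening: 0.027
grip_force: 20.0
```

send_rows:
  targets:
    - [0,0,0,-0.004,0]
    - [0,0,0,-0.003,0]
    - [0,0,0,-0.001,0]
    - [0,0,0,0,0]

```text
time: 13.2
tool_pos: [0.4437, 0.1089, 0.0213]
tool_rot: [3.142, -0.0, -0.293]
contact_force: [-0.6, 1.2, -0.9]
opening: 0.0273
grip_force: 20.0
```

send_rows:
  targets:
    - [0,0,0,-0.0005,0]
    - [0,0,0,0,0]
    - [0.42,0,0,0,0]
    - [0.42,0,0,0,0]
    - [0.42,0,0,0,0]

```text
time: 13.7
tool_pos: [0.4437, 0.1089, 0.0207]
tool_rot: [3.142, -0.0, -0.293]
contact_force: [-0.6, -0.3, -0.7]
opening: 0.0383
grip_force: 0.0
```

send_rows:
  targets:
    - [0.42,0,0,0,0]
    - [0.42,0,0,0.01,0]
    - [0.42,0,0,0.03,0]
    - [0.42,0,0,0.045,0]
    - [0.42,0,0,0.045,0]

```text
time: 14.2
tool_pos: [0.4431, 0.1088, 0.1526]
tool_rot: [3.141, 0.001, -0.293]
contact_force: [0.6, -0.0, -0.6]
opening: 0.0386
grip_force: 0.0
```

send_rows:
  targets:
    - [0.42,0.025,0.03,0.03,0]
    - [0.42,0.025,0.035,0,0]
    - [0.42,0.038,0.041,0,0]
    - [0.42,0,0,0,0]
    - [0.42,0,0,0,0]

```text
time: 14.7
tool_pos: [0.5275, 0.2111, 0.1805]
tool_rot: [3.141, 0.001, -0.292]
contact_force: [0.2, -0.0, -0.3]
opening: 0.0384
grip_force: 0.0
```

```bash
python3 - <<'E'
from h import *
o=observe();print(o["tool_pos"],o["tool_rot"],o["opening"])
I=[]
for n in("scene","top"):
    p,d=read_camera(n);np.savez(f"{n}3.npz",p=p,d=d);I.append(p[...,::-1])
    P=pts(n,d);y=np.radians(-16.7);R=np.array([[np.cos(y),np.sin(y)],[-np.sin(y),np.cos(y)]])
    L=((P[...,:2]-[.4858,.0652])@R.T)*1000;Z=P[...,2]*1000
    for sx in(-1,1):
        for sy in(-1,1):
            k=(abs(L[...,0]-sx*53)<55)&(abs(L[...,1]-sy*30)<25)&(Z>25)&(Z<60)
            if k.sum()>5:print(n,sx,sy,k.sum(),np.percentile(L[k],[0,100],axis=0).round(1).tolist(),np.percentile(Z[k],[50,98]).round(1))
o=np.zeros((300,800,3),np.uint8)
o[:,:400]=cv2.resize(I[0][150:240,190:310],(400,300),interpolation=2)
o[:,400:]=cv2.resize(I[1][135:240,190:330],(400,300),interpolation=2)
cv2.imwrite("pics/c3.png",o)
E
```

```text
[0.52745829 0.21110474 0.18049158] [ 3.14078422e+00  9.19261834e-04 -2.91709159e-01] 0.03839397327562207
scene -1 -1 115 [[-100.6, -46.6], [-6.6, -15.0]] [31.9 39. ]
scene -1 1 122 [[-99.5, 15.1], [-7.5, 45.8]] [31.9 38.9]
scene 1 -1 98 [[6.9, -43.5], [99.2, -12.6]] [31.8 39.8]
scene 1 1 105 [[2.9, 15.5], [95.0, 44.3]] [32.3 39.2]
top -1 -1 220 [[-98.3, -44.1], [-6.5, -15.8]] [33.8 42.1]
top -1 1 225 [[-97.9, 16.1], [-6.0, 44.1]] [33.2 41.9]
top 1 -1 218 [[7.1, -42.5], [98.9, -14.4]] [33.1 41.8]
top 1 1 228 [[6.4, 15.1], [98.9, 43.3]] [33.2 41.2]
```

View pics/c3.png

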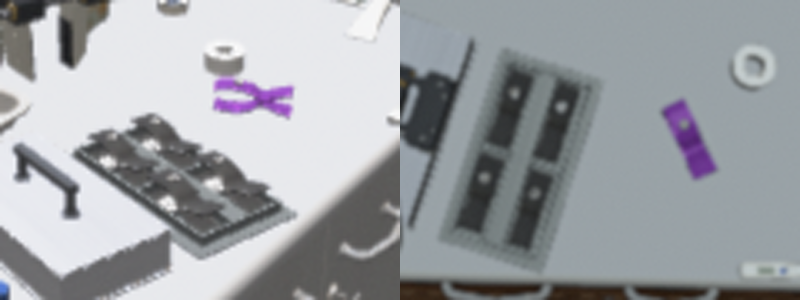

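All four clamps sit at the same height (31.9–33 mm median), and the new one is centred in its cell at crop right (482,195). Next I'll regrip the cover.

send_rows:
  targets:
    - [0.42,0,0,0,0]
    - [0.42,0,0,0,0]
    - [0.42,0,0,-0.03,0]

```text
time: 15.1
tool_pos: [0.5302, 0.2106, 0.1545]
tool_rot: [-3.137, -0.008, -0.294]
contact_force: [0.2, 0.3, -0.2]
opening: 0.039
grip_force: 0.0
```

send_rows:
  targets:
    - [0.42,0.004,0.0045,-0.02,0]
    - [0.42,0,0,0,0]
    - [0.42,0,0,0,0]
    - [0.42,0,0,0,0]

```text
time: 15.5
tool_pos: [0.5323, 0.215, 0.1322]
tool_rot: [-3.141, -0.002, -0.293]
contact_force: [-0.3, 0.2, -0.1]
opening: 0.0386
grip_force: 0.0
```

send_rows:
  targets:
    - [0.42,0,0,-0.03,0]
    - [0.42,0,0,-0.025,0]
    - [0.42,0,0,-0.012,0]
    - [0.42,0,0,-0.004,0]
    - [0.42,0,0,0,0]

```text
time: 16.0
tool_pos: [0.5321, 0.2151, 0.0603]
tool_rot: [-3.141, -0.001, -0.293]
contact_force: [0.3, 0.4, 0.0]
opening: 0.0388
grip_force: 0.0
```

send_rows:
  targets:
    - [0,0,0,0,0]
    - [0,0,0,0,0]
    - [0,0,0,0,0]
    - [0,0,0,0,0]
    - [0,0,0,0,0]
  grip_force: 40

```text
time: 16.5
tool_pos: [0.5319, 0.2151, 0.0602]
tool_rot: [-3.141, -0.001, -0.293]
contact_force: [-0.9, -1.6, 3.5]
opening: 0.0119
grip_force: 40.0
```

send_rows:
  targets:
    - [0,0,0,0,0]
    - [0,0,0,0,0]

```text
time: 16.7
tool_pos: [0.5319, 0.2151, 0.0602]
tool_rot: [-3.141, -0.001, -0.293]
contact_force: [-1.2, -0.9, 5.2]
opening: 0.0114
grip_force: 40.0
```

send_rows:
  targets:
    - [0,0,0,0.01,0]
    - [0,0,0,0.015,0]
    - [0,0,0,0.025,0]
    - [0,0,0,0.02,0]
    - [0,0,0,0.01,0]

```text
time: 17.2
tool_pos: [0.5322, 0.2152, 0.1415]
tool_rot: [-3.141, -0.002, -0.293]
contact_force: [0.4, 0.3, -3.1]
opening: 0.0114
grip_force: 40.0
```

send_rows:
  targets:
    - [0,-0.006,-0.02,0,0]
    - [0,-0.011,-0.036,0,0]
    - [0,-0.012,-0.04,0,0]
    - [0,-0.011,-0.036,0,0]
    - [0,-0.006,-0.019,0,0]

```text
time: 17.7
tool_pos: [0.4841, 0.0618, 0.1392]
tool_rot: [3.14, 0.002, -0.295]
contact_force: [1.1, 1.1, -2.1]
opening: 0.0114
grip_force: 40.0
```

send_rows:
  targets:
    - [0,0,0,0,0]
    - [0,0,0,0,0]
    - [0,0,0,0,0]

```text
time: 18.0
tool_pos: [0.4858, 0.0647, 0.1396]
tool_rot: [-3.141, 0.0, -0.293]
contact_force: [-1.3, 0.8, -3.8]
opening: 0.0114
grip_force: 40.0
```

send_rows:
  targets:
    - [0,0,0,-0.015,0]
    - [0,0,0,-0.02,0]
    - [0,0,0,-0.012,0]
    - [0,0,0,-0.008,0]
    - [0,0,0,0,0]

```text
time: 18.5
tool_pos: [0.4852, 0.0647, 0.0837]
tool_rot: [3.141, 0.002, -0.292]
contact_force: [-0.5, -0.2, -2.8]
opening: 0.0114
grip_force: 40.0
```

send_rows:
  targets:
    - [0,0,0,-0.005,0]
    - [0,0,0,-0.004,0]
    - [0,0,0,-0.004,0]
    - [0,0,0,-0.003,0]
    - [0,0,0,0,0]

```text
time: 19.0
tool_pos: [0.4854, 0.064, 0.0684]
tool_rot: [3.141, 0.001, -0.293]
contact_force: [0.1, -0.7, -3.5]
opening: 0.0117
grip_force: 40.0
```

Skirt is below the block's top with no contact. I'll ease it down the last 4 mm.

send_rows:
  targets:
    - [0,0,0,-0.002,0]
    - [0,0,0,-0.001,0]
    - [0,0,0,-0.0005,0]
    - [0,0,0,0,0]
    - [0,0,0,0,0]

```text
time: 19.5
tool_pos: [0.4857, 0.064, 0.0653]
tool_rot: [3.142, -0.0, -0.293]
contact_force: [-0.8, 0.2, -2.8]
opening: 0.0118
grip_force: 40.0
```

send_rows:
  targets:
    - [0,0,0,-0.0005,0]
    - [0,0,0,0,0]
    - [0,0,0,0,0]

```text
time: 19.8
tool_pos: [0.4857, 0.064, 0.0647]
tool_rot: [3.141, 0.0, -0.293]
contact_force: [0.3, 0.4, -3.2]
opening: 0.0111
grip_force: 40.0
```

send_rows:
  targets:
    - [0,0,0,-0.0006,0]
    - [0,0,0,0,0]
    - [0,0,0,0,0]

```text
time: 20.1
tool_pos: [0.4858, 0.064, 0.0642]
tool_rot: [3.142, -0.0, -0.293]
contact_force: [-0.0, -0.5, -1.0]
opening: 0.0114
grip_force: 40.0
```

send_rows:
  targets:
    - [0,0,0,-0.0004,0]
    - [0,0,0,0,0]
    - [0,0,0,0,0]

```text
time: 20.4
tool_pos: [0.4857, 0.064, 0.0642]
tool_rot: [3.142, -0.0, -0.293]
contact_force: [-2.5, -0.1, 4.4]
opening: 0.0111
grip_force: 40.0
```

Contact came at exactly the expected height (0.0642). I'll release, retreat and check.

send_rows:
  targets:
    - [0.45,0,0,0,0]
    - [0.45,0,0,0,0]
    - [0.45,0,0,0,0]
    - [0.45,0,0,0,0]
    - [0.45,0,0,0,0]

```text
time: 20.9
tool_pos: [0.4857, 0.064, 0.0636]
tool_rot: [3.141, 0.0, -0.293]
contact_force: [-0.3, -0.4, 0.4]
opening: 0.0408
grip_force: 0.0
```

send_rows:
  targets:
    - [0.45,0,0,0.02,0]
    - [0.45,0,0,0.045,0]
    - [0.45,0,0,0.045,0]
    - [0.45,0,0,0.04,0]
    - [0.45,0,-0.045,0,0]

```text
time: 21.4
tool_pos: [0.4887, 0.0217, 0.2194]
tool_rot: [-3.138, -0.011, -0.287]
contact_force: [1.6, -1.1, -0.2]
opening: 0.0418
grip_force: 0.0
```

send_rows:
  targets:
    - [0.45,0,-0.045,0,0]
    - [0.45,0,-0.045,0,0]
    - [0.45,0,-0.045,0,0]
    - [0.45,0,-0.045,0,0]
    - [0.45,0,0,0,0]

```text
time: 21.9
tool_pos: [0.4855, -0.1659, 0.2135]
tool_rot: [3.14, -0.001, -0.299]
contact_force: [0.1, 0.7, 0.1]
opening: 0.0414
grip_force: 0.0
```

```bash
python3 - <<'E'
from h import *
I=[]
Q=np.load("top0.npz");P0=pts("top",Q["d"])
for n in("scene","top"):
    p,d=read_camera(n);I.append(p[...,::-1]);P=pts(n,d)
    y=np.radians(-16.8);R=np.array([[np.cos(y),np.sin(y)],[-np.sin(y),np.cos(y)]])
    for t,PP in((n,P),)+((("top0",P0),) if n=="top" else ()):
        L=((PP[...,:2]-[.4858,.064])@R.T)
        k=(abs(L[...,0])<.108)&(abs(L[...,1])<.055)&(abs(L[...,1])>.02)&(PP[...,2]>.04)&(PP[...,2]<.065)
        A=np.c_[L[k]*1000,np.ones(k.sum())];c=np.linalg.lstsq(A,PP[k][:,2]*1000,rcond=None)[0];print(t,k.sum(),"plane tilt deg",np.degrees(np.arctan(c[:2])).round(2),"z",c[2].round(1))
cv2.imwrite("pics/end.png",np.vstack([cv2.resize(I[0][100:290,60:340],(600,300)),cv2.resize(I[1][80:245,100:420],(600,300))]))
print(observe()["tool_pos"],observe()["time"])
E
```

```text
scene 547 plane tilt deg [-0.1   0.05] z 51.7
top 1407 plane tilt deg [-0.16 -0.05] z 53.5
top0 1405 plane tilt deg [-0.09 -0.13] z 53.4
[ 0.48534196 -0.16159815  0.21339389] 22.0
```

View pics/end.png

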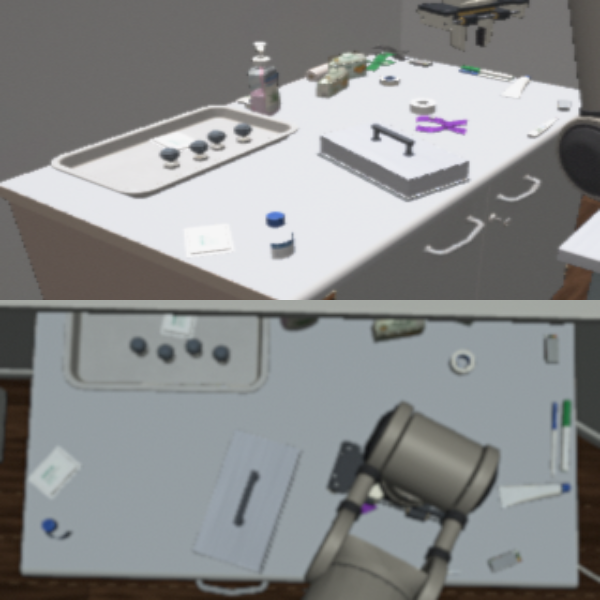

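The cover is back on, level and at its starting height (53.5 mm against 53.4 mm), shown at about (395,155) in the scene view and (247,500) in the top view. The bystanders in view haven't moved, and the gripper is clear of everything.

```bash
python3 -c "
from cell import *
print(hand_in())"
```

```text
the job is handed in; nothing more can be done
None
```

I handed the job in at about 22 s: the spare black clamp lies flat in the empty front-left cell, the other three clamps are still in their cells, and the cover is back on, level and at its starting height.

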